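# Shut down a stirred reactor and hold its guard gate wide open

### The arm

A 6-joint arm with a two-finger parallel gripper is mounted at the origin on the work surface. World frame = base frame: x ahead of the robot, y to its left, z up, the work surface at z = 0. Lengths are in m, angles in rad, forces in N, time in s.
With the tool pointing down it reaches from about 0.35 to 0.775 m from the base axis. Payload 5.5 kg.
Tool frame: the origin (TCP) lies midway between the tips of the shut fingers; the grasp point (between the pads) lies 19 mm behind it; z points along the fingers, y is the line along which they close (so a half turn about z gives the same grasp; the last joint's range is limited). The gripper opens to 85 mm and grips with 20 to 120 N. Pads are 22 mm wide; open, the fingers measure 114 mm over their backs; the gripper's body (76 mm by 85 mm) begins 54 mm behind the grasp point. The pads swing forward as they close: fully open they stand 13 mm farther back than shut.
Start: joints at [1.009, 0.313, 0.046, 1.304, 0, 1.431], TCP at [0.235, 0.525, 0.231] pointing down, gripper open.
Joint ranges: [-2.76, 2.76], [-0.86, 1.69], [-1.03, 1.26], [-2.2, 2.34], [-1.47, 1.5], [-3.14, 3.14]. Speed limits (rad/s): [2.57, 2.57, 3.14, 3.14, 3.14, 3.14].

### API

Orientations are given as a unit quaternion [w, x, y, z].
In Python, from workcell import telemetry, imaging, env gives the robot as it stands. The module is installed in compiled form; this text tells all that it offers.
- The arm moves only by the tool step_arm, never from a script. Its argument "moves" is a list of rows, each a list of 3 entries, a list of its own where there are three numbers: the shift along the tool's x, y, z in mm, then the turn, a rotation vector about the tool's x, y, z in rad, then the finger opening in mm, from 0 to 85.4. A call has 1 to 8 rows; each row is the pose to reach, as a shift and turn from the pose commanded when the call began, along the tool's axes at that moment; what a row does not reach only later rows make up. A row lasts 1/12 s, in which the tool goes at most 41.7 mm and 7.16 degrees, less where a joint would pass 70% of its speed; a pose out of reach is approached as far as the arm can. A call with a gripper value outside its range is refused whole. The fingers move at their own pace and stop on an object; "grip_force" is the grip in N (left out, the last holds). Time passes only in rows, so rows that repeat a pose let the fingers close. It gives the time, the measured TCP pose, the force, the opening and the grip force at its end, in the units of the state.
- telemetry.get_state(): the state, without advancing time (a new reading comes with each control period).
- imaging.read_camera(name): name is "side" or "top" or "wrist"; returns the picture (480x640x3 uint8, red, green, blue); there is no depth.
- imaging.camera_params(name): a dict with "camera_matrix" (3x3 intrinsics, pixels), "pose" (4x4, takes a point from camera to world coordinates). Camera axes: x right, y up, looking along -z (the intrinsics and any distortion apply to the point x, -y, -z); pixel columns grow to the right and rows downward; lengths in m; the calibration is good to about 2 mm. The wrist camera is an equidistant fisheye: a pixel r from the principal point sees the ray r / f radians off the axis. A picture is of the moment at which its call begins: read the wrist's pose just before it. camera_params takes no time and is no camera call; for the wrist camera it gives the pose at the moment of the call.
- env.hand_in(): hands the job in; it is judged then, once.
The state is a dict: "clock": time; "joint_pos": joint angles; "qvel": joint speeds; "tau": joint torques, N m; "tcp_pos": TCP position; "orientation": TCP orientation; "wrist_force": force on the tool from outside, world axes, zero at the start; "ft_torque": the same for the moment, N m; "finger_gap": finger opening in m; "grip_force": force on a finger pad.
Only numpy, scipy, OpenCV 4.12 (cv2) and the standard library are available. Lean on these libraries where they do the work, as an engineer would, in place of code of your own. Each camera call takes 0.05 s, during which the arm holds its last target. There are 200 camera calls.

### The job

The run in the stirred flask is over: switch it off with the red rotary isolator on the grey box (anticlockwise as seen from above, right round to its off stop), then free the guard by squeezing first its red main catch and then its yellow safety catch, and swing the clear gate open, past the click where it parks half open, until it stands square to the guard's front. The gate springs back from there, so finish while still holding it square with the gripper's fingers, so that a colleague can lift the hot flask out with both hands. Leave the other loose things on the bench where they stand.

Things in the scene. Friction and masses are not known exactly. Their poses are not given: they have to be found in the camera images.
- guard: fixed open-topped reactor guard, aluminium and clear panes, 290 wide (y) x 230 deep (x) x 240 high, hotplate and flask inside. Origin on the bench under the middle of its front face; +x points into the guard, away from the robot, +y to the robot's left, z up. Its top front rail (header, x 0 to 24, top at z 240) carries the two catches; left end: hinge
- main_catch (a joint): slide of the red main catch, m: 0 latched, 0.018 squeezed fully. Squeezed from above along the guard's y: the sliding tab (-y side) goes towards the fixed thumb plate (+y side). Needs about 4 to 5 N; no spring, it stays where it is left. Its hook is clear of the gate's lug from about 0.010
- main_thumb (a point): middle of the top edge of the main catch's fixed red thumb plate, 282 above the bench; plate 6 thick in the guard's y, 22 wide in x, rising 38 above the catch's base plate (z 244). Axes as guard
- main_tab (a point): middle of the top edge of the main catch's red sliding tab, same size and height as the plate, moves with the catch (outer faces of tab and plate 52 apart latched, 34 squeezed). Steel links run inside the pair and forward over the gate's top; nothing stands outside the pair within 30. Axes as guard
- safety_catch (a joint): slide of the yellow safety catch, 130 to the left (+y) of the main catch, built and worked alike; m, 0 latched, 0.018 squeezed fully
- safety_thumb (a point): as main_thumb, for the yellow safety catch
- safety_tab (a point): as main_tab, for the yellow safety catch
- gate (a joint): angle of the gate, rad: 0 shut, 1.57 square to the guard's front, stop at 1.6; opens towards the robot, clockwise seen from above. A roller check parks it half open near 0.7 (the click), after a hump near 0.15; the next hump is near 0.85; each needs 5 to 7 N at the bar. Wide open, a closing spring (1 N m, 4 N at the bar) pulls it back to the click if let go. It stays shut while a catch is latched
- gate_leaf: the gate: aluminium frame with a clear pane, 257 wide, 12 thick, from 22 to 238 above the bench, with two small lugs on top. Origin at the foot of the hinge pin; shut, its axes are those of guard, the leaf running along -y; it turns with the gate
- gate_hinge (a point): the hinge axis (upright), on the guard's left front corner, at the height of the guard's top
- gate_handle (a point): top end of the gate's black pull bar, upright, round, diameter 14, from 254 down to 121 above the bench, 250 from the hinge axis along the leaf and 48 before the leaf's mid-plane. Two thin steel stand-offs (diameter 10, at 226 and 140 above the bench) join it to the leaf along the point's x. Axes of gate_leaf: x normal to the leaf, -y from hinge to free edge
- isolator (a joint): angle of the red rotary handle, rad: 0 on, 1.05 off (stop), growing anticlockwise from above. It snaps into either end; about 0.2 N m in between
- isolator_grip (a point): top of the red handle on its turning axis, 121 above the bench. The handle's grip is an upright bar 58 long (along the point's x, 35 of it to +x and 23 to -x), 14 thick and 30 high, over a round foot; the point turns with it
- isolator_box: the isolator's fixed grey enclosure, 110 x 95 x 75 on a foot plate 130 x 115, yellow square plate on top. Origin under its middle; with the handle on, the handle's x is this x
- amber_bottle: amber glass reagent bottle with black cap, diameter 72, 160 high; bystander. Origin at the centre of its underside
- white_bottle: white plastic bottle with blue cap, diameter 80, 180 high; bystander. Origin at the centre of its underside
- beaker: empty glass beaker, diameter 68, 90 high; bystander. Origin at the centre of its underside
- jar: glass jar with white cap, diameter 68, 75 high; bystander. Origin at the centre of its underside
- spatula: spatula lying on the bench, about 10 high; bystander. Origin at the centre of its underside
- tip_tray: green divided tray, 100 x 130 x 35; bystander. Origin at the centre of its underside
Things that resemble listed ones, but are neither listed nor needed, are in the scene too. Of the things that look like the isolator_box, take the one that is farthest from the robot's base at the start.

How it is judged:
By the outcome, as a careful person would: the job done as asked, in the order asked, and still so for the second after the job is handed in, while the arm keeps its last pose, push and grip.
It also fails if it takes over 72 s, if anything falls off the work surface, if the arm or the gripper's body presses on something with over 40 N, if the wrist force passes 120 N, or if a joint passes its speed limit or range.

## Working session

There is one attempt and no reset: what is moved stays moved. The work goes in short steps, Python scripts to look and compute and a tool call to move; the robot and the scene stay as the last step left them, time stands still between calls to the robot, and variables do not carry over. Pictures are saved under pics/ and viewed, at most 10 in all, crops included, and the job is handed in when it is done.

Besides the shell and the picture viewer there is one more tool, called after "Request:" as name([rows], argument=value, ...), one row to a line, values as JSON. step_arm: Moves the arm, as the interface text tells. Its arguments: {"type":"object","properties":{"moves":{"type":"array"},"grip_force":{"type":"number"}},"required":["moves"]}

```bash
mkdir -p pics; python3 - <<'E'
from workcell import telemetry, imaging, env
import cv2,numpy as np
np.set_printoptions(precision=4,suppress=True)
s=telemetry.get_state(); print(s)
for n in("side","top"):
    p=imaging.camera_params(n); print(n,p)
    cv2.imwrite(f"pics/{n}0.png",imaging.read_camera(n)[:,:,::-1])
E
```

```text
{'clock': 0.0, 'joint_pos': array([1.0094, 0.314 , 0.045 , 1.3036, 0.    , 1.4312]), 'qvel': array([ 0.    ,  0.0011, -0.0014, -0.0002, -0.0003,  0.0015]), 'tau': array([ -0.0013, -48.0633,  29.8531,   0.0196,  -0.0003,   0.    ]), 'tcp_pos': array([0.2351, 0.5242, 0.2304]), 'orientation': array([-0.0003,  0.2093,  0.9778, -0.0009]), 'wrist_force': array([-0.2402,  0.0591, -0.5199]), 'ft_torque': array([-0.0163, -0.018 , -0.0211]), 'grip_force': 0.0, 'finger_gap': 0.08549310372419582}
side {'camera_matrix': array([[514.1189,   0.    , 307.6926],
       [  0.    , 514.1189, 237.8378],
       [  0.    ,   0.    ,   1.    ]]), 'pose': array([[ 0.879 ,  0.2987, -0.3718, -0.0719],
       [-0.4764,  0.5864, -0.6552, -0.9538],
       [ 0.0223,  0.753 ,  0.6577,  1.0969],
       [ 0.    ,  0.    ,  0.    ,  1.    ]])}
top {'camera_matrix': array([[613.4581,   0.    , 321.7984],
       [  0.    , 613.4581, 243.3926],
       [  0.    ,   0.    ,   1.    ]]), 'pose': array([[ 0.0201,  0.9827, -0.184 ,  0.1316],
       [-0.9998,  0.0189, -0.0082, -0.0294],
       [-0.0046,  0.1841,  0.9829,  1.8596],
       [ 0.    ,  0.    ,  0.    ,  1.    ]])}
```

View pics/side0.png

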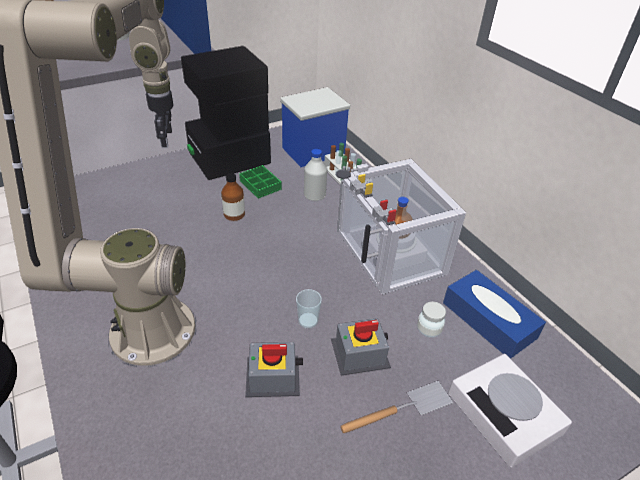

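View pics/top0.png

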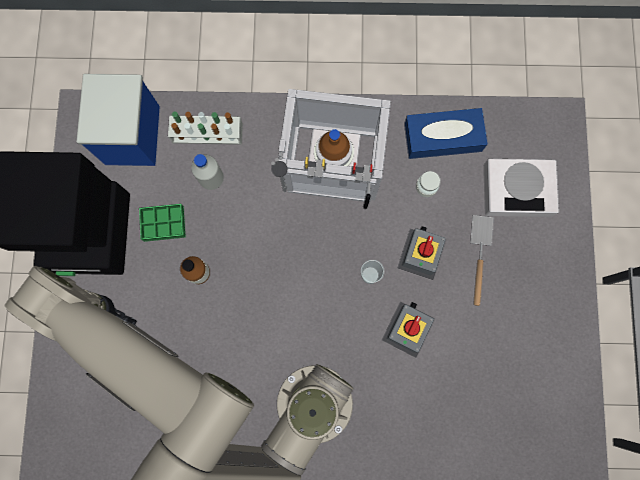

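The side picture shows the guard at about (400,225) and two isolators at (362,340) and (272,365). In the top picture the far isolator is at (425,249), the near one at (412,328), and the guard front runs roughly from (280,195) to (385,205). I'll enlarge both areas next.

```bash
cat > h.py <<'E'
from workcell import telemetry, imaging, env
import cv2,numpy as np
np.set_printoptions(precision=4,suppress=True)
from scipy.spatial.transform import Rotation as R
def ray(n,u,v,p=None):
    p=p or imaging.camera_params(n); K=p["camera_matrix"];P=p["pose"]
    x=(u-K[0,2])/K[0,0];y=(v-K[1,2])/K[1,1]
    if n=="wrist":
        r=np.hypot(x,y); k=np.sin(r)/r if r>1e-9 else 1; d=np.array([x*k,-y*k,-np.cos(r)])
    else: d=np.array([x,-y,-1])
    return P[:3,3],P[:3,:3]@d
def at(n,u,v,z,p=None):
    o,d=ray(n,u,v,p); return o+d*(z-o[2])/d[2]
def proj(n,X,p=None):
    p=p or imaging.camera_params(n); K=p["camera_matrix"];P=p["pose"]
    c=P[:3,:3].T@(np.asarray(X,float)-P[:3,3]); c=c*[1,-1,-1]
    if n=="wrist":
        r=np.hypot(c[0],c[1]); c=np.array([c[0],c[1],0])/r*np.arctan2(r,c[2])+[0,0,1]
    else: c=c/c[2]
    return (K@c)[:2]
def delta(tcp,yaw,s=None):
    """shift (mm) in tool axes and rotvec from present pose to tcp with tool down, tool y axis at world yaw"""
    s=s or telemetry.get_state(); w,x,y,z=s["orientation"]; r=R.from_quat([x,y,z,w])
    ty=np.array([np.cos(yaw),np.sin(yaw),0]); tz=np.array([0,0,-1.]); tx=np.cross(ty,tz)
    t=R.from_matrix(np.stack([tx,ty,tz],1))
    return r.inv().apply(np.asarray(tcp)-s["tcp_pos"])*1000,(r.inv()*t).as_rotvec()
E
python3 - <<'E'
from h import *
a=cv2.imread("pics/top0.png");b=cv2.imread("pics/side0.png")
f=lambda i,x,y,w,h,k:cv2.resize(i[y:y+h,x:x+w],None,fx=k,fy=k,interpolation=cv2.INTER_CUBIC)
c=np.zeros((600,800,3),np.uint8)
c[:420,:425]=f(a,265,135,425//3,140,3.0)[:420,:425] if 0 else cv2.resize(a[135:215,265:390],(425,420*1),interpolation=cv2.INTER_CUBIC)[:420] if 0 else 0
t=f(a,265,145,130,70,6); c=np.zeros((600,800,3),np.uint8); c[:420,:780]=t
t=f(a,395,215,60,45,4); c[420:600,:240]=t
t=f(b,330,310,60,45,4); c[420:600,260:500]=t
cv2.imwrite("pics/crop1.png",c)
cv2.imwrite("pics/crop2.png",f(b,325,150,150,150,4))
E
```

```text
(no output)
```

View pics/crop1.png

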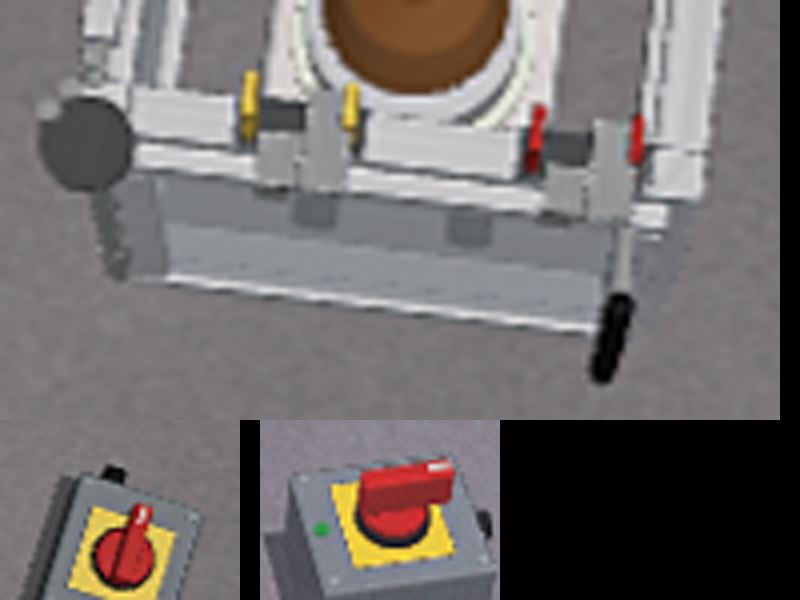

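View pics/crop2.png

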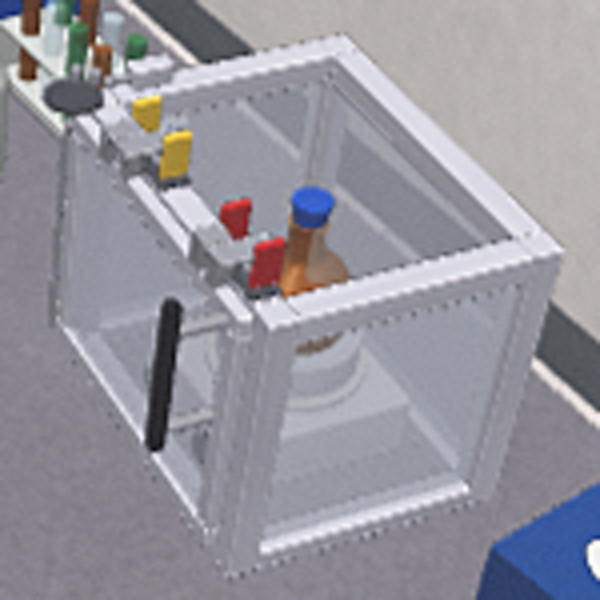

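Crop 1 (top view, 6x) shows the yellow thumb and tab at about (250,100) and (352,112), the red thumb and tab at about (539,132) and (637,138), the pull bar top at (622,300), and the isolator with its white-marked end at (140,510). Crop 2 (side view, 4x) shows the yellow pair tops at (148,100) and (177,135), the red pair at (238,203) and (269,243), and the bar top at (172,302).

```bash
python3 - <<'E'
from h import *
T=lambda x,y:(265+(x+.5)/6-.5,145+(y+.5)/6-.5)
S=lambda x,y:(325+x/4,150+y/4)
def tri(a,b):
    o1,d1=ray("top",*a);o2,d2=ray("side",*b)
    t=np.linalg.lstsq(np.stack([d1,-d2],1),o2-o1,rcond=None)[0]
    p,q=o1+t[0]*d1,o2+t[1]*d2; return (p+q)/2,np.linalg.norm(p-q)
for n,a,b,z in [("sth",(250,95),(148,100),.282),("stab",(352,107),(177,135),.282),("mth",(540,128),(238,203),.282),("mtab",(638,138),(269,243),.282),("bar",(622,300),(172,302),.254)]:
    print(n,*tri(T(*a),S(*b)),at("top",*T(*a),z),at("side",*S(*b),z))
T2=lambda x,y:(395+x/4,215+(y-420)/4); S2=lambda x,y:(330+(x-260)/4,310+(y-420)/4)
print("isoTop ends",at("top",*T2(141,507),.121),at("top",*T2(118,580),.121))
print("side ends",at("side",*S2(452,463),.121),at("side",*S2(362,474),.121))
E
```

```text
sth [0.6551 0.0297 0.2781] 0.002502033196126879 [0.6527 0.0301 0.282 ] [0.6531 0.025  0.282 ]
stab [ 0.6498 -0.016   0.2786] 0.0016083880462538576 [ 0.6479 -0.0157  0.282 ] [ 0.6477 -0.0199  0.282 ]
mth [ 0.6416 -0.1004  0.2795] 0.0022582009182040494 [ 0.6397 -0.0998  0.282 ] [ 0.6406 -0.1032  0.282 ]
mtab [ 0.6371 -0.1439  0.2782] 0.0001254527376764763 [ 0.6358 -0.1435  0.282 ] [ 0.6339 -0.1476  0.282 ]
bar [ 0.5692 -0.1388  0.2505] 0.0009809638100771935 [ 0.5687 -0.1388  0.254 ] [ 0.566  -0.1421  0.254 ]
isoTop ends [ 0.4825 -0.3275  0.121 ] [ 0.4288 -0.3103  0.121 ]
side ends [ 0.4862 -0.3307  0.121 ] [ 0.4326 -0.3126  0.121 ]
```

Request:
step_arm([
  [[-281, -174, -20], [0, 0, 0], 85],
  [[-281, -174, -20], [0, 0, 0], 85],
  [[-281, -174, -20], [0, 0, 0], 85],
  [[-281, -174, -20], [0, 0, 0], 85],
  [[-281, -174, -20], [0, 0, 0], 85],
  [[-281, -174, -20], [0, 0, 0], 85],
  [[-281, -174, -20], [0, 0, 0], 85],
  [[-281, -174, -20], [0, 0, 0], 85],
])

```text
clock: 0.77
tcp_pos: [0.4211, 0.2488, 0.2512]
orientation: [-0.0, 0.209, 0.978, -0.0]
wrist_force: [1.3, -0.1, 0.5]
finger_gap: 0.0853
grip_force: 0.0
```

```bash
python3 - <<'E'
from h import *
s=telemetry.get_state();print(s["clock"],s["tcp_pos"],s["orientation"],s["joint_pos"])
print(delta([.452,-.318,.23],np.radians(72)))
E
```

```text
0.7667 [0.4211 0.2488 0.2512] [-0.0001  0.2094  0.9778 -0.0001] [ 0.3693  0.1413 -0.1261  1.3036 -0.      0.7913]
(array([-260.2898, -504.4364,   21.2952]), array([-0.0002, -0.0002, -0.1078]))
```

Request:
step_arm([
  [[-130, -252, 10], [0, 0, -0.108], 85],
  [[-130, -252, 10], [0, 0, -0.108], 85],
  [[-130, -252, 10], [0, 0, -0.108], 85],
  [[-130, -252, 10], [0, 0, -0.108], 85],
  [[-130, -252, 10], [0, 0, -0.108], 85],
  [[-130, -252, 10], [0, 0, -0.108], 85],
  [[-130, -252, 10], [0, 0, -0.108], 85],
  [[-130, -252, 10], [0, 0, -0.108], 85],
])

```text
clock: 1.43
tcp_pos: [0.4363, -0.0378, 0.2407]
orientation: [0.0, 0.16, 0.987, -0.001]
wrist_force: [1.1, -0.2, -0.3]
finger_gap: 0.0851
grip_force: 0.0
```

```bash
python3 - <<'E'
from h import *
s=telemetry.get_state();print(s["clock"],s["tcp_pos"],s["joint_pos"])
print(delta([.452,-.318,.23],np.radians(72)))
E
```

```text
1.4333 [ 0.4363 -0.0378  0.2407] [-0.2688  0.0447 -0.26    1.2658 -0.002   0.0525]
(array([-103.4133, -260.8305,   11.276 ]), array([-0.002 ,  0.0005, -0.0071]))
```

Request:
step_arm([
  [[-103, -261, 11], [0, 0, -0.007], 85],
  [[-103, -261, 11], [0, 0, -0.007], 85],
  [[-103, -261, 11], [0, 0, -0.007], 85],
  [[-103, -261, 11], [0, 0, -0.007], 85],
  [[-103, -261, 11], [0, 0, -0.007], 85],
  [[-103, -261, 11], [0, 0, -0.007], 85],
  [[-103, -261, 11], [0, 0, -0.007], 85],
  [[-103, -261, 11], [0, 0, -0.007], 85],
])

```text
clock: 2.1
tcp_pos: [0.4534, -0.3177, 0.2287]
orientation: [-0.0, 0.155, 0.988, -0.001]
wrist_force: [0.4, -0.8, 0.4]
finger_gap: 0.0854
grip_force: 0.0
```

```bash
python3 - <<'E'
from h import *
s=telemetry.get_state();print(s["clock"],s["tcp_pos"],s["joint_pos"],s["orientation"])
p=imaging.camera_params("wrist");print(p)
cv2.imwrite("pics/w1.png",imaging.read_camera("wrist")[:,:,::-1])
for X in ([.4843,-.329,.121],[.4307,-.3115,.121],[.452,-.318,.121]): print(proj("wrist",X,p))
E
```

```text
2.1 [ 0.4534 -0.3177  0.2287] [-0.7556  0.2719 -0.0166  1.2817 -0.0012 -0.4435] [-0.0001  0.1554  0.9879 -0.0007]
{'camera_matrix': array([[371.6483,   0.    , 319.6148],
       [  0.    , 371.6483, 244.9296],
       [  0.    ,   0.    ,   1.    ]]), 'pose': array([[ 0.3066, -0.9158, -0.2594,  0.3871],
       [ 0.9518,  0.2946,  0.0852, -0.2965],
       [-0.0016, -0.273 ,  0.962 ,  0.3721],
       [ 0.    ,  0.    ,  0.    ,  1.    ]])}
[318.5634 286.2518]
[318.8232 209.7278]
[319.3304 241.038 ]
```

View pics/w1.png

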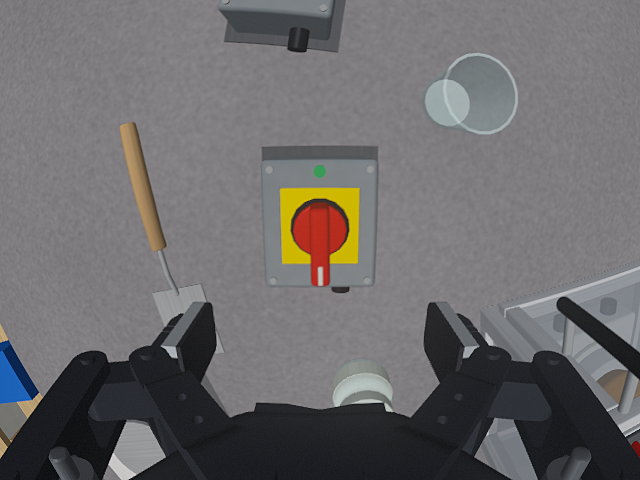

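The wrist picture shows the handle bar from (319,204) to (320,287), which matches my estimate to within 2 mm. I'll descend and grip.

Request:
step_arm([
  [[0, 0, 40], [0, 0, 0], 85],
  [[1, 0, 80], [0, 0, 0], 60],
  [[1, 0, 115], [0, 0, 0], 60],
  [[1, 0, 133], [0, 0, 0], 60],
  [[1, 0, 133], [0, 0, 0], 60],
  [[1, 0, 133], [0, 0, 0], 10],
  [[1, 0, 133], [0, 0, 0], 10],
  [[1, 0, 133], [0, 0, 0], 10],
], grip_force=70)

```text
clock: 2.82
tcp_pos: [0.4537, -0.3129, 0.0996]
orientation: [0.001, 0.152, 0.988, -0.001]
wrist_force: [-6.5, -11.4, 9.9]
finger_gap: 0.0242
grip_force: 7.6
```

Request:
step_arm([
  [[0, 0, 0], [0, 0, 0], 5],
  [[0, 0, 0], [0, 0, 0], 5],
  [[0, 0, 0], [0, 0, 0], 5],
  [[0, 0, 0], [0, 0, 0], 5],
])

```text
clock: 3.15
tcp_pos: [0.4522, -0.3177, 0.1003]
orientation: [0.001, 0.154, 0.988, -0.006]
wrist_force: [-7.2, -14.3, 2.0]
finger_gap: 0.0126
grip_force: 69.0
```

Request:
step_arm([
  [[0, 0, 0], [0, 0, -0.12], 5],
  [[0, 0, 0], [0, 0, -0.24], 5],
  [[0, 0, 0], [0, 0, -0.36], 5],
  [[0, 0, 0], [0, 0, -0.48], 5],
  [[0, 0, 0], [0, 0, -0.6], 5],
  [[0, 0, 0], [0, 0, -0.7], 5],
  [[0, 0, 0], [0, 0, -0.8], 5],
  [[0, 0, 0], [0, 0, -0.8], 5],
])

```text
clock: 3.82
tcp_pos: [0.4521, -0.3179, 0.1003]
orientation: [-0.002, -0.245, 0.97, -0.006]
wrist_force: [-7.7, -14.4, 2.1]
finger_gap: 0.0126
grip_force: 69.1
```

Request:
step_arm([
  [[0, 0, 0], [0, 0, -0.1], 5],
  [[0, 0, 0], [0, 0, -0.2], 5],
  [[0, 0, 0], [0, 0, -0.26], 5],
  [[0, 0, 0], [0, 0, -0.3], 5],
  [[0, 0, 0], [0, 0, -0.33], 5],
  [[0, 0, 0], [0, 0, -0.33], 5],
  [[0, 0, 0], [0, 0, -0.33], 5],
])

```text
clock: 4.4
tcp_pos: [0.4522, -0.3181, 0.1003]
orientation: [-0.002, -0.396, 0.918, -0.005]
wrist_force: [-7.2, -13.2, 0.7]
finger_gap: 0.0125
grip_force: 87.9
```

```bash
python3 - <<'E'
from h import *
s=telemetry.get_state();print(s)
E
```

```text
{'clock': 4.4, 'joint_pos': array([-0.7537,  0.339 , -0.2498,  0.974 , -0.0084, -1.5685]), 'qvel': array([-0.0008, -0.0009, -0.0015,  0.0004,  0.0009,  0.0016]), 'tau': array([ 10.1484, -45.8701,  24.5041,   1.4659,   4.0513,  -2.1649]), 'tcp_pos': array([ 0.4522, -0.3181,  0.1003]), 'orientation': array([-0.0022, -0.3962,  0.9182, -0.0053]), 'wrist_force': array([ -7.2438, -13.2236,   0.7178]), 'ft_torque': array([-2.4808,  1.4118, -2.175 ]), 'grip_force': 87.91236581280828, 'finger_gap': 0.012495165478563412}
```

The tool turned about 1.12 rad and now reads 2.2 N m against the stop. I'll release it and rise.

Request:
step_arm([
  [[0, 0, 0], [0, 0, 0], 60],
  [[0, 0, 0], [0, 0, 0], 60],
  [[0, 0, 0], [0, 0, 0], 60],
  [[0, 0, -40], [0, 0, 0], 60],
  [[0, 0, -80], [0, 0, 0], 60],
  [[0, 0, -120], [0, 0, 0], 60],
  [[0, 0, -200], [0, 0, 0], 60],
  [[0, 0, -200], [0, 0, 0], 60],
])

```text
clock: 5.07
tcp_pos: [0.4525, -0.3111, 0.3003]
orientation: [0.001, -0.401, 0.916, -0.001]
wrist_force: [1.7, -0.7, -0.4]
finger_gap: 0.0597
grip_force: 0.0
```

```bash
python3 - <<'E'
from h import *
s=telemetry.get_state();print(s["clock"],s["tcp_pos"],s["joint_pos"])
print(delta([.6375,-.1235,.36],np.radians(84.5)))
p=imaging.camera_params("wrist")
a=imaging.read_camera("wrist")[:,:,::-1]; cv2.imwrite("pics/w2.png",a)
# red mask near handle: orientation at z~.121
m=((a[:,:,2]>150)&(a[:,:,1]<60)&(a[:,:,0]<60)).astype(np.uint8)
n,l,st,c=cv2.connectedComponentsWithStats(m)
for i in range(1,n):
    if st[i,4]>100:
        ys,xs=np.where(l==i); P=np.array([at("wrist",u,v,.121,p)[:2] for u,v in zip(xs,ys)])
        h=cv2.minAreaRect((P*1000).astype(np.float32)); d=P-[.452,-.318]; j=np.argmax((d**2).sum(1)); print(st[i],h,np.degrees(np.arctan2(d[j,1],d[j,0])),d[j])
E
```

```text
5.0667 [ 0.4525 -0.3111  0.3003] [-0.7488  0.2524  0.1314  1.4484  0.0005 -1.5732]
(array([-263.3816,   -8.4481,  -59.5156]), array([-0.001 ,  0.0011,  0.9204]))
[494  73  49  27 502] ((223.56869506835938, -284.32073974609375), (23.952056884765625, 54.433570861816406), 63.95787811279297) 169.5350054291878 [-0.2521  0.0466]
[498  97  28  15 253] ((242.45700073242188, -271.9620361328125), (11.830061912536621, 31.571949005126953), 63.602386474609375) 168.00124053524556 [-0.2262  0.0481]
[ 294  189   43   63 1564] ((455.0435791015625, -314.20123291015625), (56.44147872924805, 37.09721374511719), 47.28066635131836) 36.76205369129411 [0.027  0.0201]
```

Request:
step_arm([
  [[0, 0, -60], [0, 0, 0.12], 85],
  [[-60, -2, -60], [0, 0, 0.24], 85],
  [[-100, -3, -60], [0, 0, 0.36], 85],
  [[-140, -4, -60], [0, 0, 0.48], 85],
  [[-180, -6, -60], [0, 0, 0.6], 85],
  [[-220, -7, -60], [0, 0, 0.72], 85],
  [[-263, -8, -60], [0, 0, 0.84], 85],
  [[-263, -8, -60], [0, 0, 0.92], 85],
])

```text
clock: 5.78
tcp_pos: [0.6389, -0.1209, 0.3573]
orientation: [0.0, 0.05, 0.999, 0.001]
wrist_force: [-1.1, -0.4, 0.3]
finger_gap: 0.085
grip_force: 0.0
```

Request:
step_arm([
  [[0, 0, 0], [0, 0, 0], 85],
  [[0, 0, 0], [0, 0, 0], 85],
])

```text
clock: 5.95
tcp_pos: [0.6379, -0.1224, 0.3566]
orientation: [-0.001, 0.046, 0.999, 0.0]
wrist_force: [-1.0, -0.3, -0.3]
finger_gap: 0.085
grip_force: 0.0
```

```bash
python3 - <<'E'
from h import *
s=telemetry.get_state();print(s["clock"],s["tcp_pos"],s["joint_pos"])
p=imaging.camera_params("wrist")
cv2.imwrite("pics/w3.png",imaging.read_camera("wrist")[:,:,::-1])
for X in ([.640,-.1015,.282],[.635,-.1455,.282],[.653,.0275,.282],[.648,-.018,.282],[.5685,-.139,.254]): print(proj("wrist",X,p))
print(delta([.6375,-.1235,.26],np.radians(84.5),s))
E
```

```text
5.95 [ 0.6379 -0.1224  0.3566] [-0.3131  0.4946  0.6233  1.7007  0.0002 -0.2213]
[353.9229 257.6732]
[282.2018 256.1898]
[535.9028 257.8078]
[479.4942 257.3945]
[285.0149 145.8893]
(array([ 0.2152, -1.1738, 96.567 ]), array([ 0.0004, -0.0011,  0.0042]))
```

View pics/w3.png

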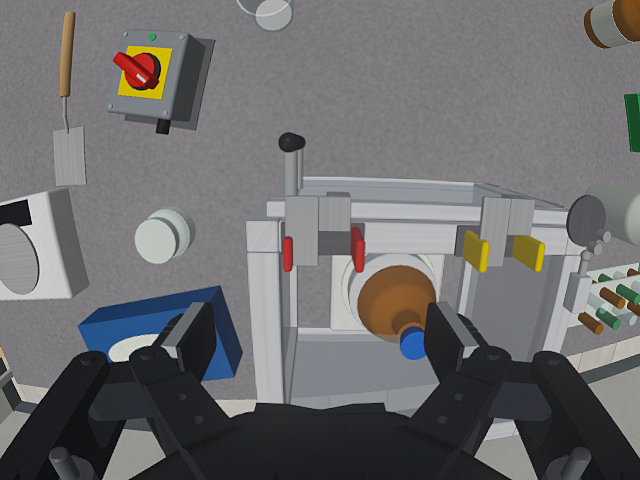

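The wrist picture shows the red tab at (288,254), the red thumb at about (358,250), and the bar top at (291,141). That puts the real positions about 3 mm towards the robot and 4 mm to the left of my estimate. The isolator reads off.

Request:
step_arm([
  [[3, 3, 40], [0, 0, 0.004], 85],
  [[3, 3, 70], [0, 0, 0.004], 85],
  [[3, 3, 98], [0, 0, 0.004], 85],
  [[3, 3, 98], [0, 0, 0.004], 85],
  [[3, 3, 98], [0, 0, 0.004], 62],
  [[3, 3, 98], [0, 0, 0.004], 62],
  [[3, 3, 98], [0, 0, 0.004], 54],
  [[3, 3, 98], [0, 0, 0.004], 54],
], grip_force=30)

```text
clock: 6.67
tcp_pos: [0.6356, -0.121, 0.2626]
orientation: [0.002, 0.05, 0.999, 0.0]
wrist_force: [1.0, 3.7, 2.7]
finger_gap: 0.0543
grip_force: 1.8
```

```bash
python3 - <<'E'
from h import *
s=telemetry.get_state();print(s["clock"],s["tcp_pos"],s["wrist_force"],s["finger_gap"])
p=imaging.camera_params("wrist")
a=imaging.read_camera("wrist")[:,:,::-1]; cv2.imwrite("pics/w4.png",a)
E
```

```text
6.6667 [ 0.6356 -0.121   0.2626] [0.9673 3.683  2.6816] 0.05425402520878733
```

View pics/w4.png

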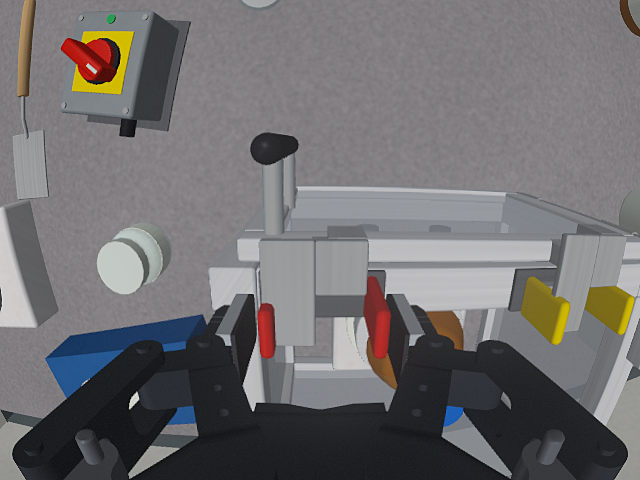

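The fingers straddle the red pair: the right pad is touching the thumb at (385,310) and the left pad is about 4 mm off the tab at (265,330). I'll squeeze while following towards the thumb.

Request:
step_arm([
  [[0, 2, 0], [0, 0, 0], 50],
  [[0, 4, 0], [0, 0, 0], 46],
  [[0, 6, 0], [0, 0, 0], 42],
  [[0, 8, 0], [0, 0, 0], 38],
  [[0, 10, 0], [0, 0, 0], 34],
  [[0, 11, 0], [0, 0, 0], 32],
  [[0, 11, 0], [0, 0, 0], 32],
  [[0, 11, 0], [0, 0, 0], 32],
])

```text
clock: 7.38
tcp_pos: [0.637, -0.1109, 0.2629]
orientation: [0.003, 0.05, 0.999, -0.001]
wrist_force: [-0.5, 2.1, 8.1]
finger_gap: 0.0329
grip_force: 30.8
```

Request:
step_arm([
  [[0, 0, 0], [0, 0, 0], 30],
  [[0, 0, 0], [0, 0, 0], 30],
  [[0, 0, 0], [0, 0, 0], 30],
])

```text
clock: 7.63
tcp_pos: [0.637, -0.1109, 0.2629]
orientation: [0.003, 0.05, 0.999, -0.001]
wrist_force: [-1.1, 3.0, 8.7]
finger_gap: 0.0329
grip_force: 30.9
```

Request:
step_arm([
  [[0, 0, 0], [0, 0, 0], 85],
  [[0, 0, 0], [0, 0, 0], 85],
  [[0, 0, 0], [0, 0, 0], 85],
  [[0, 0, -35], [0, 0, 0], 85],
  [[0, 0, -65], [0, 0, 0], 85],
  [[0, 40, -65], [0, 0, 0], 85],
  [[0, 80, -65], [0, 0, 0], 85],
  [[0, 121, -65], [0, 0, 0], 85],
])

```text
clock: 8.3
tcp_pos: [0.6482, 0.01, 0.3248]
orientation: [0.001, 0.052, 0.999, -0.0]
wrist_force: [1.4, -0.6, -1.3]
finger_gap: 0.0849
grip_force: 0.0
```

Request:
step_arm([
  [[0, 0, 0], [0, 0, 0], 85],
  [[0, 0, 0], [0, 0, 0], 85],
  [[0, 0, 35], [0, 0, 0], 85],
  [[0, 0, 65], [0, 0, 0], 85],
  [[0, 0, 65], [0, 0, 0], 62],
  [[0, 0, 65], [0, 0, 0], 62],
  [[0, 0, 65], [0, 0, 0], 56],
  [[0, 0, 65], [0, 0, 0], 56],
])

```text
clock: 8.97
tcp_pos: [0.6491, 0.0091, 0.262]
orientation: [0.002, 0.051, 0.999, -0.0]
wrist_force: [-0.0, 0.5, -0.6]
finger_gap: 0.0561
grip_force: 0.0
```

```bash
python3 - <<'E'
from h import *
s=telemetry.get_state();print(s["clock"],s["tcp_pos"],s["wrist_force"],s["finger_gap"])
a=imaging.read_camera("wrist")[:,:,::-1]; cv2.imwrite("pics/w5.png",a[200:])
E
```

```text
8.9667 [0.6491 0.0091 0.262 ] [-0.0261  0.466  -0.5763] 0.05611505711357292
```

View pics/w5.png

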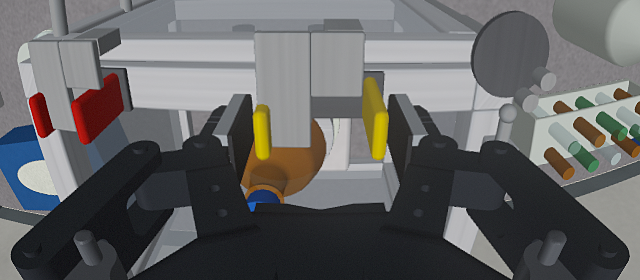

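The yellow pair sits centred between the pads, with the tab at (262,132) and the thumb at (375,118). The red pair at the left is clearly squeezed.

Request:
step_arm([
  [[0, 1, 0], [0, 0, 0], 50],
  [[0, 3, 0], [0, 0, 0], 46],
  [[0, 5, 0], [0, 0, 0], 42],
  [[0, 7, 0], [0, 0, 0], 38],
  [[0, 9, 0], [0, 0, 0], 34],
  [[0, 9, 0], [0, 0, 0], 30],
  [[0, 9, 0], [0, 0, 0], 30],
  [[0, 9, 0], [0, 0, 0], 30],
])

```text
clock: 9.68
tcp_pos: [0.6498, 0.0185, 0.2615]
orientation: [0.002, 0.05, 0.999, -0.001]
wrist_force: [1.0, -1.3, 7.4]
finger_gap: 0.0322
grip_force: 31.4
```

Request:
step_arm([
  [[0, 0, 0], [0, 0, 0], 30],
  [[0, 0, 0], [0, 0, 0], 30],
  [[0, 0, 0], [0, 0, 0], 30],
])

```text
clock: 9.93
tcp_pos: [0.6498, 0.0185, 0.2615]
orientation: [0.002, 0.05, 0.999, -0.001]
wrist_force: [0.7, -1.3, 6.4]
finger_gap: 0.0324
grip_force: 31.4
```

Request:
step_arm([
  [[0, 0, 0], [0, 0, 0], 85],
  [[0, 0, 0], [0, 0, 0], 85],
  [[0, 0, 0], [0, 0, 0], 85],
  [[0, 0, -35], [0, 0, 0], 85],
  [[0, 0, -65], [0, 0, 0], 85],
  [[20, 0, -65], [0, 0, 0], 85],
  [[50, -30, -65], [0, 0, 0], 85],
  [[67, -65, -65], [0, 0, 0], 85],
])

```text
clock: 10.6
tcp_pos: [0.5739, -0.0369, 0.3244]
orientation: [-0.0, 0.048, 0.999, 0.001]
wrist_force: [0.5, -1.0, 0.2]
finger_gap: 0.085
grip_force: 0.0
```

Request:
step_arm([
  [[0, -40, 0], [0, 0, 0], 85],
  [[0, -80, 0], [0, 0, 0], 85],
  [[0, -97, 0], [0, 0, 0], 85],
  [[0, -97, 0], [0, 0, 0], 85],
  [[0, -97, 0], [0, 0, 0], 85],
])

```text
clock: 11.02
tcp_pos: [0.5651, -0.1361, 0.3237]
orientation: [-0.001, 0.052, 0.999, 0.001]
wrist_force: [-0.2, 0.4, 0.6]
finger_gap: 0.0849
grip_force: 0.0
```

```bash
python3 - <<'E'
from h import *
s=telemetry.get_state();print(s["clock"],s["tcp_pos"],s["wrist_force"],s["finger_gap"],s["joint_pos"])
p=imaging.camera_params("wrist")
a=imaging.read_camera("wrist")[:,:,::-1]; cv2.imwrite("pics/w6.png",a)
b=imaging.read_camera("side")[:,:,::-1]; cv2.imwrite("pics/side6.png",b)
print(proj("wrist",[.5665,-.136,.254],p),proj("wrist",[.638,.108,.24],p))
print(p["pose"],at("top",279.5,169,.24),at("top",372,272,0))
E
```

```text
11.0167 [ 0.5651 -0.1361  0.3237] [-0.1511  0.3695  0.5678] 0.08490301093223299 [-0.3749  0.3241  0.2853  1.5338  0.0008 -0.2718]
[320.2201 262.1207] [609.1126 303.7744]
[[ 0.1024 -0.9573 -0.2702  0.4959]
 [ 0.9947  0.0989  0.0266 -0.1294]
 [ 0.0013 -0.2715  0.9624  0.4672]
 [ 0.      0.      0.      1.    ]] [0.6405 0.1046 0.24  ] [ 0.3937 -0.169   0.    ]
```

View pics/w6.png

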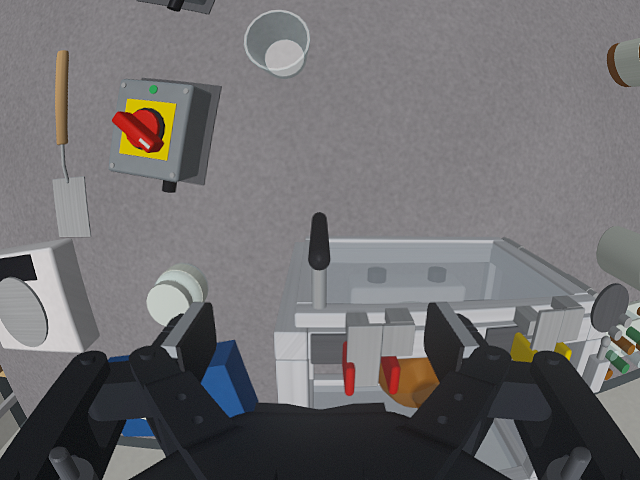

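The bar top is at (318,262), against a predicted (320,262). I'll descend and grip.

Request:
step_arm([
  [[-1, 0, 40], [0, 0, 0], 85],
  [[-1, 0, 75], [0, 0, 0], 70],
  [[-1, 0, 104], [0, 0, 0], 60],
  [[-1, 0, 104], [0, 0, 0], 40],
  [[-1, 0, 104], [0, 0, 0], 25],
  [[-1, 0, 104], [0, 0, 0], 10],
  [[-1, 0, 104], [0, 0, 0], 5],
  [[-1, 0, 104], [0, 0, 0], 5],
], grip_force=60)

```text
clock: 11.78
tcp_pos: [0.568, -0.1369, 0.2232]
orientation: [0.002, 0.051, 0.999, -0.002]
wrist_force: [-1.7, -3.3, 2.3]
finger_gap: 0.012
grip_force: 58.6
```

Request:
step_arm([
  [[0, 0, 0], [0, 0, 0], 5],
  [[0, 0, 0], [0, 0, 0], 5],
  [[0, 0, 0], [0, 0, 0], 5],
  [[0, 0, 0], [0, 0, 0], 5],
])

```text
clock: 12.12
tcp_pos: [0.568, -0.1369, 0.2231]
orientation: [0.002, 0.051, 0.999, -0.001]
wrist_force: [-1.6, -4.1, 6.8]
finger_gap: 0.0117
grip_force: 59.1
```

```bash
cat > arc.py <<'E'
import sys
from h import *
# arc from gate angle a0 in steps; tool frame at a0: yaw aligned with leaf; bar fixed in tool at origin
H=np.array([.638,.108]);g=-.0965
def pose(th):
    a=g-th; Rz=np.array([[np.cos(a),-np.sin(a)],[np.sin(a),np.cos(a)]])
    return H+Rz@[-.048,-.25]
s=telemetry.get_state();print(s["tcp_pos"],s["wrist_force"],s["ft_torque"],pose(0))
d=s["tcp_pos"][:2]-H
w,x,y,z=s["orientation"]; r=R.from_quat([x,y,z,w]); ty=r.apply([0,1,0]); print("yaw",np.degrees(np.arctan2(ty[1],ty[0])))
print("gate est from tcp",th:=-(np.arctan2(d[1],d[0])-np.arctan2(-.25,-.048)-g), "radius",np.hypot(*d))
E
python3 arc.py
```

```text
[ 0.568  -0.1369  0.2231] [-1.6201 -4.1426  6.846 ] [-0.8021  0.2671 -0.0211] [ 0.5661 -0.1362]
yaw 84.18689685288408
gate est from tcp -0.00799324766159401 radius 0.2547373700795886
```

Request:
step_arm([
  [[12, 3, 0], [0, 0, 0.05], 5],
  [[24.7, 6, 0], [0, 0, 0.1], 5],
  [[37, 10, 0], [0, 0, 0.15], 5],
  [[48.7, 14.5, 0], [0, 0, 0.2], 5],
  [[60, 20, 0], [0, 0, 0.25], 5],
  [[71.7, 25.4, 0], [0, 0, 0.3], 5],
  [[93.6, 38.4, 0], [0, 0, 0.4], 5],
  [[93.6, 38.4, 0], [0, 0, 0.4], 5],
])

```text
clock: 12.78
tcp_pos: [0.4762, -0.0871, 0.2231]
orientation: [0.002, 0.25, 0.968, -0.0]
wrist_force: [-1.6, -4.3, 5.6]
finger_gap: 0.0118
grip_force: 60.0
```

```bash
python3 arc.py
```

```text
[ 0.4762 -0.0871  0.2231] [-1.6463 -4.3243  5.5934] [-0.7377  0.394  -0.1508] [ 0.5661 -0.1362]
yaw 61.08151341891813
gate est from tcp 0.4062493801690912 radius 0.2534584981176405
```

Request:
step_arm([
  [[24.7, 6, 0], [0, 0, 0.1], 5],
  [[48.7, 14.5, 0], [0, 0, 0.2], 5],
  [[71.7, 25.4, 0], [0, 0, 0.3], 5],
  [[82.7, 31.7, 0], [0, 0, 0.35], 5],
  [[93.6, 38.4, 0], [0, 0, 0.4], 5],
  [[114, 53.6, 0], [0, 0, 0.5], 5],
  [[132.8, 70.8, 0], [0, 0, 0.6], 5],
  [[132.8, 70.8, 0], [0, 0, 0.6], 5],
])

```text
clock: 13.45
tcp_pos: [0.3955, 0.04, 0.223]
orientation: [0.002, 0.524, 0.852, 0.002]
wrist_force: [-2.2, -3.0, 9.3]
finger_gap: 0.012
grip_force: 61.2
```

```bash
python3 arc.py
```

```text
[0.3955 0.04   0.223 ] [-2.1687 -3.0265  9.2777] [-0.7548  0.34   -0.1155] [ 0.5661 -0.1362]
yaw 26.802975354259235
gate est from tcp 1.0111610948783376 radius 0.2518584673872656
```

Request:
step_arm([
  [[24.7, 6, 0], [0, 0, 0.1], 5],
  [[48.7, 14.5, 0], [0, 0, 0.2], 5],
  [[71.7, 25.4, 0], [0, 0, 0.3], 5],
  [[93.6, 38.4, 0], [0, 0, 0.4], 5],
  [[114, 53.6, 0], [0, 0, 0.5], 5],
  [[127.3, 65.4, 0], [0, 0, 0.57], 5],
  [[127.3, 65.4, 0], [0, 0, 0.57], 5],
  [[127.3, 65.4, 0], [0, 0, 0.57], 5],
])

```text
clock: 14.12
tcp_pos: [0.398, 0.1818, 0.223]
orientation: [0.002, 0.741, 0.672, 0.002]
wrist_force: [1.2, -6.7, 9.5]
finger_gap: 0.0114
grip_force: 61.5
```

```bash
python3 arc.py; python3 - <<'E'
from h import *
print(telemetry.get_state()["joint_pos"])
a=imaging.read_camera("top")[:,:,::-1];b=imaging.read_camera("side")[:,:,::-1]
c=np.zeros((600,800,3),np.uint8); c[:,:400]=cv2.resize(a[80:380,250:450],(400,600)); c[:,400:]=cv2.resize(b[100:400,270:470],(400,600))
cv2.imwrite("pics/fin.png",c)
E
```

```text
[0.398  0.1818 0.223 ] [ 1.175  -6.6944  9.4694] [-1.037  -0.177  -0.0167] [ 0.5661 -0.1362]
yaw -5.621185611667631
gate est from tcp -4.70020369332096 radius 0.25112753562474166
[ 0.2459  0.0456 -0.3025  1.2165 -0.0018  1.9148]
```

View pics/fin.png

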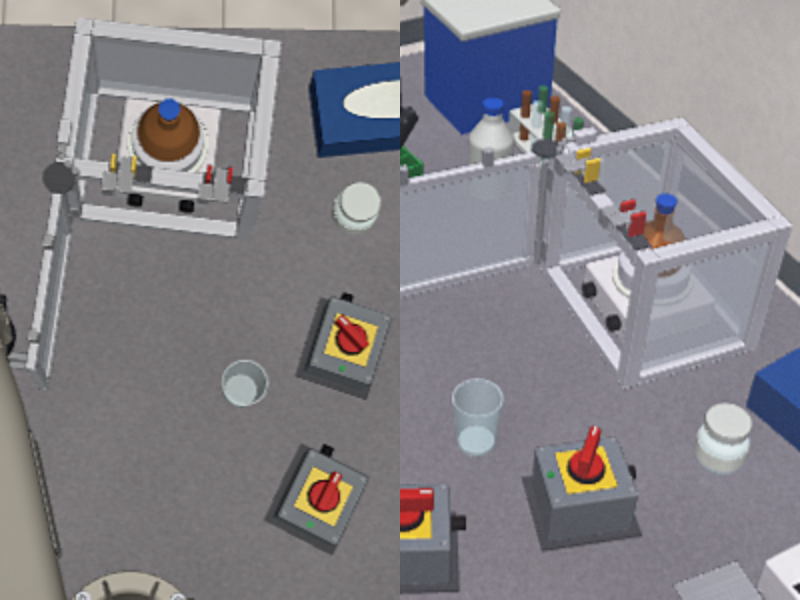

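The gate stands in line with the guard's left side, from (62,190) to (42,380) in the top view. Both catches are squeezed, the far isolator is turned off and the bystanders have not moved. The gate angle is about 1.57 to 1.58.

```bash
python3 -c "
from workcell import env
print(env.hand_in())"
```

```text
the job is handed in; nothing more can be done
None
```

The job is handed in: the far isolator is turned to its off stop, the red and then the yellow catch are squeezed, and the gripper is holding the gate square (about 1.57 rad), with the other things on the bench untouched.

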